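Walk the tube block round to the backstop

ROBOT

A 6-joint arm with a two-finger parallel gripper is mounted at the origin on the work surface. World frame = base frame: x ahead of the robot, y to its left, z up, the work surface at z = 0. Lengths are in mm, angles in degrees, forces in N, time in s.
With the tool pointing down it reaches from about 325 to 775 mm from the base axis. Payload 5.5 kg.
Tool frame: the origin (TCP) lies on the centre line of the jaws, within the pads' length; the fingertips stand 11 mm ahead of it and the grasp point (between the pads) lies 8 mm behind it (env.tcp_to_tips is the distance from the TCP to the fingertips, in mm); z points along the fingers, y is the direction in which the jaws open and shut (so a half turn about z gives the same grasp; the last joint's range is limited). The gripper opens to 85 mm and grips with 20 to 120 N. Pads are 22 mm wide; open, the fingers measure 114 mm over their backs; the gripper's body (76 mm by 85 mm) begins 54 mm behind the grasp point. The pads swing forward as they close: fully open they stand 13 mm farther back than shut.
Start: joints at [67.397, 5.22, 70.514, -0, 104.267, -3.249], TCP at [198.852, 566.105, 242.275] pointing down, gripper open.
Joint ranges: [-164.24, 164.24], [-49.07, 125.15], [9.68, 141.18], [-86.29, 266.29], [3.28, 154.24], [-151.56, 151.56]. Speed limits (degrees/s): [147.25, 147.25, 172.46, 180, 180, 180].

INTERFACE

Orientations are given as [roll, pitch, yaw] about the fixed x, y, z axes, in that order (R = Rz(yaw) Ry(pitch) Rx(roll)).
In Python, from workcell import env gives the robot as it stands. The module is installed in compiled form; this text tells all that it offers.
- The arm moves only by the tool jog_arm, never from a script. Its argument "deltas" is a list of rows, each a list of 2 entries, a list of its own where there are three numbers: the shift along the tool's x, y, z in m, then the turn about the tool's z in rad. A call has 1 to 10 rows; each row shifts and turns the commanded pose from where the row before left it, along the tool's axes as they then stand; what a row does not reach is not made up. A row lasts 1/10 s, in which the tool goes at most 50 mm and 8.59 degrees, less where a joint would pass 70% of its speed; a pose out of reach is approached as far as the arm can. A call with a gripper value outside its range is refused whole. "hand" is the opening, from 0 (shut) to 1 (fully open), set as the call begins (left out, the last holds). The fingers move at their own pace and stop on an object; the grip force is fixed at half the most. Time passes only in rows, so rows that do not move let the fingers close. It gives the time, the measured TCP pose, the force and the opening at its end, in the units of the state.
- env.state(): the state, without advancing time (a new reading comes with each control period).
- env.camera(name): name is "side" or "top"; returns the picture (400x640x3 uint8, red, green, blue); there is no depth.
- env.camera_model(name): a dict with "K" (3x3 intrinsics, pixels), "k1" (the pictures are not rectified: a ray, as slopes to the right and down, at radius r is drawn at 1 + k1 r^2 times it, then the intrinsics apply), "position" and "rotation" of the camera in the world. Camera axes: x right, y down, z forward; pixel columns grow to the right and rows downward; lengths in mm; the calibration is good to about 2 mm. A picture is of the moment at which its call begins. camera_model takes no time and is no camera call.
- env.hand_in(): hands the job in, once; it reports no verdict.
The state is a dict: "t": time; "joint_positions": joint angles; "dq": joint speeds; "joint_torque": joint torques, N m; "tool_pos": TCP position; "ee_rot": TCP orientation; "force": force on the tool from outside, world axes, zero at the start; "torque": the same for the moment, N m; "grip_width": opening from 0.0 (shut) to 1.0 (fully open).
Only numpy, scipy, OpenCV 4.12 (cv2) and the standard library are available. Lean on these libraries where they do the work, as an engineer would, in place of code of your own. Each camera call takes 0.05 s, during which the arm holds its last target. There are 200 camera calls.

TASK

The heavy aluminium tube block stands crosswise in front of the steel fence on the bench. Without gripping or lifting it, walk it round with the fingertips by pushing at its corners, turning it on the spot (so that its middle is within 4 cm of where it stood) until a long side squarely faces the fence; then push it straight forward until that long side lies flat against the fence, with neither end of the block sticking out past the fence's ends. Leave the bottle, flask and jar alone.

Things in the scene. Friction and masses are not known exactly. Their poses are not given: they have to be found in the camera images.
- block: Solid aluminium tube block, 90 mm (own x) by 135 mm (own y) by 34 mm high, 0.7 to 1 kg, 4 by 6 dark round bores in its flat top. Loose on the bench; slides when pushed with about 3 to 7 N, and turns too if pushed off-centre. Too wide to grip. Origin: centre of its underside, z up. Its long sides (at x = +45 and -45 mm) are equivalent: either may face the fence.
- fence: Fixed straight steel rail beyond the block, 210 mm long (own y), 30 mm high, low foot behind. Origin: middle of its working face, at bench height; x points into the fence, away from robot and block; y along the face. Block flat against it: block middle at x = -45 mm here. At the start it is at x = -130 to -155 mm, turned 60 to 90 degrees either way from square.
- reagent_bottle: Brown glass bottle with black cap, 60 mm across, 130 mm high, standing about 0.25 m to the left (+y) of the middle of the fence. Not to be moved. Origin: centre of its underside.
- flask: Clear conical flask, 72 mm across at the foot, 104 mm high, standing about 0.25 m to the right (-y) of the middle of the fence. Not to be moved. Origin: centre of its underside.
- jar: White screw-top jar, 52 mm across, 55 mm high, standing behind the fence. Not to be moved. Origin: centre of its underside.

How it is judged:
By the outcome, as a careful person would: the job done as asked, in the order asked, and still so for the second after the job is handed in, with the robot touching nothing.
It also fails if it takes over 72 s, if anything falls off the work surface, if the arm or the gripper's body presses on something with over 40 N, if the wrist force passes 120 N, or if a joint passes its speed limit or range.

## Working session

There is one attempt and no reset: what is moved stays moved. The work goes in short steps, Python scripts to look and compute and a tool call to move; the robot and the scene stay as the last step left them, time stands still between calls to the robot, and variables do not carry over. Pictures are saved under pics/ and viewed, about 8 in all and at most 12, crops included, and the job is handed in when it is done.

Besides the shell and the picture viewer there is one more tool, called after "Call:" in YAML: its name, and indented under it one key for each argument. jog_arm: Moves the arm, as the interface text tells. Its arguments: {"type":"object","properties":{"deltas":{"type":"array"},"hand":{"type":"number"}},"required":["deltas"]}

```bash
mkdir -p pics; cat > h.py <<'E'
import numpy as np, cv2
from workcell import env
def snap(cam,name):
    im=env.camera(cam); cv2.imwrite(f'pics/{name}.png',im[:,:,::-1]); return im
def px2w(cam,pts,z):
    m=env.camera_model(cam);K=np.array(m['K'])
    p=np.array(pts,float).reshape(-1,2)
    d=(p-K[:2,2])/[K[0,0],K[1,1]]
    u=d.copy()
    for _ in range(30): u=d/(1+m['k1']*(u**2).sum(1,keepdims=True))
    R=np.array(m['rotation']);c=np.array(m['position'],float)
    r=np.c_[u,np.ones(len(u))]@R.T
    z=np.broadcast_to(z,len(r))
    return c+r*((z-c[2])/r[:,2])[:,None]
E
python3 - <<'E'
from h import *
snap('top','top0');snap('side','side0')
for c in('top','side'):print(env.camera_model(c))
s=env.state();print(s['tool_pos'],s['ee_rot'],s['t'],s['grip_width'])
E
```

```text
{'K': array([[399.37366635,   0.        , 320.95052357],
       [  0.        , 399.37366635, 198.82986265],
       [  0.        ,   0.        ,   1.        ]]), 'k1': -0.10306154151743453, 'position': array([557.73161209,  37.32403081, 877.28198654]), 'rotation': array([-172.85445625,    0.59812675,  -89.91085411])}
{'K': array([[440.02887338,   0.        , 327.48714779],
       [  0.        , 440.02887338, 202.68415861],
       [  0.        ,   0.        ,   1.        ]]), 'k1': 0.01991248213243942, 'position': array([ 254.28448024, -408.84210888,  676.63256016]), 'rotation': array([-137.47082252,   -0.60003103,  -41.11038379])}
[198.7253167  565.87727745 241.25176404] [-1.79896728e+02 -4.82647750e-03  1.60648984e+02] 0.1 1.0014298429917614
```

View pics/top0.png

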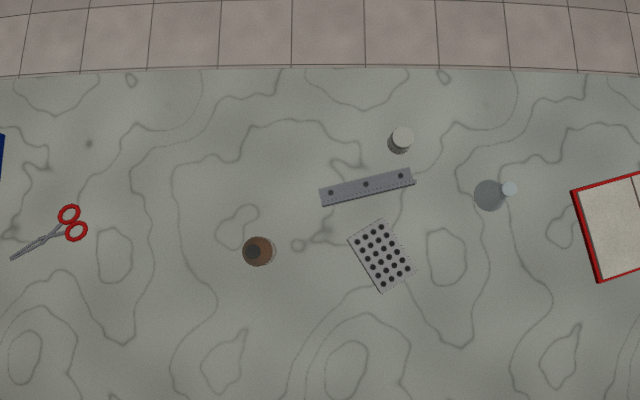

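The top view shows the fence at about (318–415, 168–206), the block at about (347–418, 218–293), the bottle at (259,251), the flask at (490,195) and the jar at (401,138). I'll enlarge the fence and block.

```bash
sed -i "s/R=np.array(m\['rotation'\])/R=Rot.from_euler('xyz',m['rotation'],degrees=True).as_matrix()/; s/^import numpy.*/&\nfrom scipy.spatial.transform import Rotation as Rot/" h.py
python3 - <<'E'
from h import *
im=cv2.imread('pics/top0.png')[160:310,300:440]
cv2.imwrite('pics/c0.png',cv2.resize(im,None,fx=4,fy=4,interpolation=cv2.INTER_CUBIC))
E
```

```text
(no output)
```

View pics/c0.png

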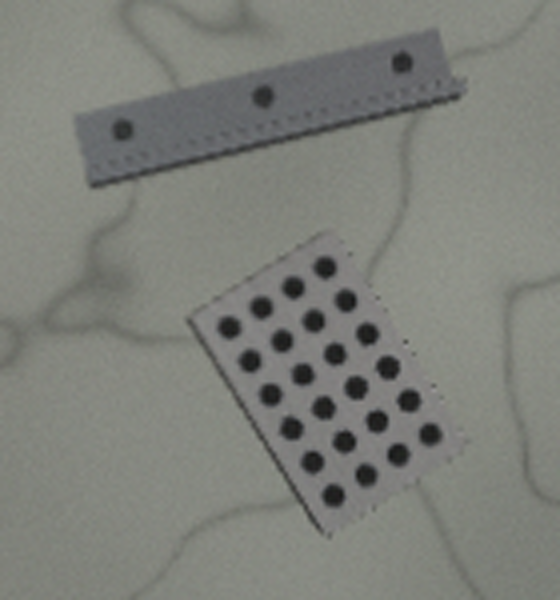

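```bash
python3 - <<'E'
from h import *
f=lambda a:np.array(a)/4+[300-.4,160-.4]
b=px2w('top',f([(229,327),(325,267),(333,496),(430,434)]),34);print(b.round(1))
c=b.mean(0);print('block c',c); 
v=(b[0]+b[1]-b[2]-b[3])[:2];print('long axis dir',np.degrees(np.arctan2(v[1],v[0])),np.linalg.norm(v)/2)
for z,p in((30,[(91,181),(465,92)]),(0,[(92,187),(462,98)])):
    e=px2w('top',f(p),z);d=(e[0]-e[1])[:2];print(z,e.round(1),e.mean(0),np.linalg.norm(d),'yaw',np.degrees(np.arctan2(d[1],d[0]))-90)
print(px2w('top',[(259,251),(490,195),(401,138)],[130,0,55]))
E
```

```text
[[ 573.4  -29.3   34. ]
 [ 604.9  -80.3   34. ]
 [ 485.4  -83.    34. ]
 [ 517.3 -134.4   34. ]]
block c [545.22484655 -81.77060274  34.        ]
long axis dir 31.532062196497385 103.00760609494314
30 [[ 651.    43.3   30. ]
 [ 699.3 -158.3   30. ]] [675.13366713 -57.49252034  30.        ] 207.33940469591334 yaw 13.464943927124608
0 [[ 651.    43.     0. ]
 [ 700.9 -163.4    0. ]] [675.9262948  -60.23179623   0.        ] 212.38333630239956 yaw 13.595856834837306
[[ 553.24858283  160.74590193  130.        ]
 [ 676.48079554 -333.69056901    0.        ]
 [ 791.14531452 -123.86910207   55.        ]]
```

View pics/side0.png

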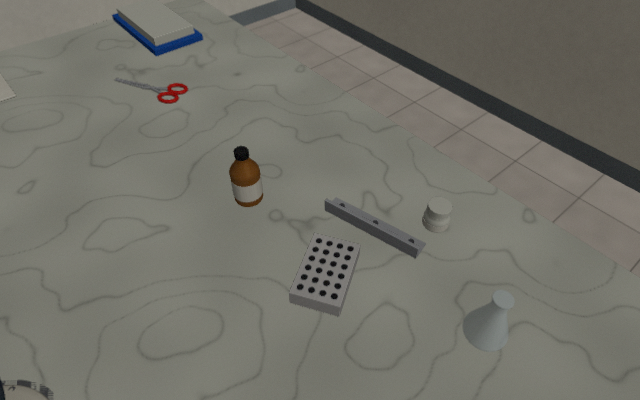

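The side view agrees: the block stands crosswise in front of the fence, and the bottle (245,180), flask (488,325) and jar (437,215) are well clear. The fence is at about (675.5, -59), yaw 13.5°. In the fence frame the block is at (-132, 8), with its long axis 72° clockwise of square.

I'll move over the near end with the fingers shut.

Call:
jog_arm:
  deltas:
    - [[-0.022, -0.025, 0], 0]
    - [[-0.022, -0.025, 0], 0]
    - [[-0.022, -0.025, 0], 0]
    - [[-0.022, -0.025, 0], 0]
    - [[-0.022, -0.025, 0], 0]
    - [[-0.022, -0.025, 0], 0]
    - [[-0.022, -0.025, 0], 0]
    - [[-0.022, -0.025, 0], 0]
    - [[-0.022, -0.025, 0], 0]
    - [[-0.022, -0.025, 0], 0]
  hand: 0

```text
t: 1.1
tool_pos: [323.7, 256.0, 241.9]
ee_rot: [-180.0, -0.0, 160.7]
force: [0.2, -0.7, -0.4]
grip_width: 0.0
```

Call:
jog_arm:
  deltas:
    - [[-0.022, -0.025, 0], 0]
    - [[-0.022, -0.025, 0], 0]
    - [[-0.022, -0.025, 0], 0]
    - [[-0.022, -0.025, 0], 0]
    - [[-0.022, -0.025, 0], 0]
    - [[-0.022, -0.025, 0], 0]
    - [[-0.022, -0.025, 0], 0]
    - [[-0.022, -0.025, 0], 0]
    - [[-0.022, -0.025, 0], 0]
    - [[-0.022, -0.025, 0], 0]

```text
t: 2.1
tool_pos: [448.4, -52.9, 241.9]
ee_rot: [-180.0, -0.0, 160.6]
force: [0.6, -0.0, -0.1]
grip_width: 0.004
```

Call:
jog_arm:
  deltas:
    - [[0, 0, 0], 0.1426]
    - [[0, 0, 0], 0.1426]
    - [[0, 0, 0], 0.1426]
    - [[0, 0, 0], 0.1426]
    - [[0, 0, 0], 0.1426]
    - [[0, 0, 0], 0.1426]
    - [[0, 0, 0], 0.1426]
    - [[0, 0, 0], 0.1426]
    - [[0, 0, 0], 0.1426]

```text
t: 3.0
tool_pos: [448.1, -51.4, 241.8]
ee_rot: [-180.0, -0.0, 86.8]
force: [0.3, -0.1, -0.6]
grip_width: 0.001
```

Call:
jog_arm:
  deltas:
    - [[0, 0, 0], 0.1426]
    - [[0, 0, 0], 0.1426]
    - [[0, 0, 0], 0.1426]
    - [[0, 0, 0], 0.1426]
    - [[0, 0, 0], 0.1426]
    - [[0, 0, 0], 0.1426]
    - [[0, 0, 0], 0.1426]
    - [[0, 0, 0], 0.1426]
    - [[0, 0, 0], 0.1426]
    - [[0, 0, 0], 0]

```text
t: 4.0
tool_pos: [448.1, -51.4, 241.8]
ee_rot: [-180.0, 0.0, 13.5]
force: [-0.6, -0.6, -0.6]
grip_width: -0.0
```

```bash
cat >> h.py <<'E'
c,s=np.cos(np.radians(13.5)),np.sin(np.radians(13.5)); R2=np.array([[c,-s],[s,c]]); F0=np.array([675.5,-59.])
def fence(p): return (np.array(p)[...,:2]-F0)@R2
def tcp():
    q=env.state(); print('t',q['t'],'tcp fence',fence(q['tool_pos']).round(1),'z',round(q['tool_pos'][2],1),'yaw',q['ee_rot'].round(1),'F',np.round(q['force'],1),'tips',env.tcp_to_tips)
E
python3 -c "from h import *; tcp()"
```

```text
t 4.0 tcp fence [-219.3   60.4] z 241.8 yaw [-180.     0.    13.5] F [-0.6 -0.6 -0.6] tips 11.0
```

Call:
jog_arm:
  deltas:
    - [[0.005, -0.002, 0.037], 0]
    - [[0.005, -0.002, 0.037], 0]
    - [[0, 0, 0.037], 0]
    - [[0, 0, 0.037], 0]
    - [[0, 0, 0.037], 0]
    - [[0, 0, 0.037], 0]
    - [[0, 0, 0], 0]

```text
t: 4.7
tool_pos: [452.9, -44.5, 14.4]
ee_rot: [-179.7, 0.6, 13.8]
force: [-1.6, -0.2, -0.7]
grip_width: 0.0
```

Call:
jog_arm:
  deltas:
    - [[0, 0.005, 0], 0]
    - [[0, 0.005, 0], 0]
    - [[0, 0.005, 0], 0]
    - [[0, 0.005, 0], 0]
    - [[0, 0.005, 0], 0]
    - [[0, 0.005, 0], 0]

```text
t: 5.3
tool_pos: [464.5, -73.9, 22.1]
ee_rot: [-179.9, -0.1, 13.6]
force: [-4.2, 5.6, 7.4]
grip_width: -0.003
```

Call:
jog_arm:
  deltas:
    - [[0, 0.005, 0], 0]
    - [[0, 0.005, 0], 0]
    - [[0, 0.005, 0], 0]
    - [[0, 0.005, 0], 0]
    - [[0, 0.005, 0], 0]
    - [[0, 0, 0], 0]

```text
t: 5.9
tool_pos: [470.3, -99.6, 20.6]
ee_rot: [179.9, -0.0, 13.5]
force: [-0.3, 0.5, -0.4]
grip_width: 0.001
```

```bash
python3 - <<'E'
from h import *
tcp()
a=snap('top','t1')[100:350,250:500];b=snap('side','s1')[140:390,200:450]
cv2.imwrite('pics/v1.png',cv2.resize(np.hstack([a,b])[:,:,::-1],(800,400)))
E
```

```text
t 5.9 tcp fence [-209.     8.5] z 20.6 yaw [179.9  -0.   13.5] F [-0.3  0.5 -0.4] tips 11.0
```

View pics/v1.png

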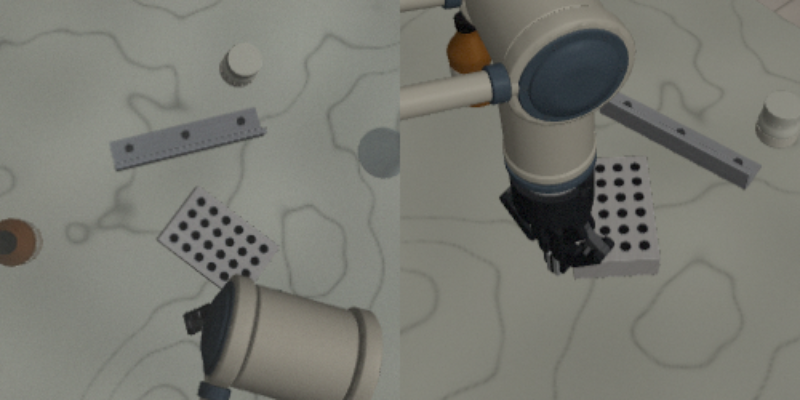

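```bash
cat >> h.py <<'E'
def block(px):  # px: bore corners A,B at the +u short end (A=+n side), C at -u end on B's side
    w=fence(px2w('top',px,34)); u=w[1]-w[2]; ctr=(w[0]+w[2])/2
    print('ctr',ctr.round(1),'ang u',np.degrees(np.arctan2(u[1],u[0])).round(1),np.linalg.norm(u).round(1))
E
python3 - <<'E'
from h import *
block(np.array([(174,238),(201,202),(264,248)])/1.6+[250,100])
f=lambda a:np.array(a)/4+[300-.4,160-.4]
block(f([(229,327),(325,267),(430,434)]))
E
```

```text
ctr [-128.7   -3.5] ang u 40.1 102.3
ctr [-131.9    8.2] ang u 18.2 103.0
```

The block is now at (-128.7, -3.5) at 40° (it was 18°), which matches the model. Next I push the far end the other way.

Call:
jog_arm:
  deltas:
    - [[-0.01, -0.012, 0], 0]
    - [[0, 0, -0.035], 0]
    - [[0, 0, -0.035], 0]
    - [[0.03, 0.008, 0], 0]
    - [[0.03, 0.008, 0], 0]
    - [[0.03, 0.008, 0], 0]
    - [[0.03, 0.008, 0], 0]
    - [[0.03, 0.008, 0], 0]
    - [[0.03, 0.0085, 0], 0]
    - [[0, 0, 0.02], 0]

```text
t: 7.0
tool_pos: [648.2, -94.9, 72.2]
ee_rot: [179.8, -0.3, 13.6]
force: [-1.3, 0.8, -0.6]
grip_width: 0.001
```

Call:
jog_arm:
  deltas:
    - [[0, 0, 0.02], 0]
    - [[0, 0, 0.02], 0]
    - [[0, 0, 0.01], 0]
    - [[0, 0, 0], 0]
    - [[-0.002, -0.003, 0], 0]
    - [[-0.003, -0.004, 0], 0]
    - [[-0.003, -0.004, 0], 0]

```text
t: 7.7
tool_pos: [633.8, -85.3, 21.8]
ee_rot: [179.9, -0.1, 13.6]
force: [-0.2, -0.4, 0.1]
grip_width: 0.002
```

```bash
python3 -c "from h import *; tcp()"
```

```text
t 7.7 tcp fence [-46.7 -15.8] z 21.8 yaw [ 1.799e+02 -1.000e-01  1.360e+01] F [-0.2 -0.4  0.1] tips 11.0
```

Call:
jog_arm:
  deltas:
    - [[-0.002, -0.0045, 0], 0]
    - [[-0.002, -0.0045, 0], 0]
    - [[-0.002, -0.0045, 0], 0]
    - [[-0.002, -0.0045, 0], 0]
    - [[-0.002, -0.0045, 0], 0]
    - [[-0.002, -0.0045, 0], 0]
    - [[-0.002, -0.0045, 0], 0]

```text
t: 8.4
tool_pos: [613.1, -58.2, 21.4]
ee_rot: [179.9, -0.1, 13.6]
force: [4.3, -3.5, 3.6]
grip_width: 0.0
```

Call:
jog_arm:
  deltas:
    - [[-0.0035, -0.0037, 0], 0]
    - [[-0.0035, -0.0037, 0], 0]
    - [[-0.0035, -0.0037, 0], 0]
    - [[-0.0035, -0.0037, 0], 0]
    - [[-0.0035, -0.0037, 0], 0]
    - [[-0.0035, -0.0037, 0], 0]
    - [[0, 0, 0], 0]
    - [[0.012, -0.004, 0], 0]
    - [[0.006, 0, -0.03], 0]
    - [[0, 0, -0.04], 0]

```text
t: 9.4
tool_pos: [601.4, -32.2, 86.4]
ee_rot: [-179.8, 0.5, 13.6]
force: [1.2, -0.2, 0.3]
grip_width: 0.0
```

Call:
jog_arm:
  deltas:
    - [[-0.02, -0.03, -0.02], 0]
    - [[-0.03, -0.02, 0], 0]
    - [[-0.03, -0.02, 0], 0]
    - [[-0.03, -0.02, 0], 0]
    - [[-0.03, 0, 0], 0]
    - [[-0.03, 0, 0], 0]
    - [[-0.02, 0, 0], 0]
    - [[0, 0, 0], 0]
  hand: 0

```text
t: 10.2
tool_pos: [395.8, 9.7, 109.6]
ee_rot: [-180.0, 0.2, 13.6]
force: [0.8, -0.1, 0.6]
grip_width: 0.001
```

```bash
python3 - <<'E'
from h import *
tcp()
a=snap('top','t2')[150:300,300:450]
cv2.imwrite('pics/v2.png',cv2.resize(a[:,:,::-1],(600,600),interpolation=cv2.INTER_CUBIC))
E
```

```text
t 10.2 tcp fence [-256.   132.1] z 109.6 yaw [-180.     0.2   13.6] F [ 0.8 -0.1  0.6] tips 11.0
```

View pics/v2.png

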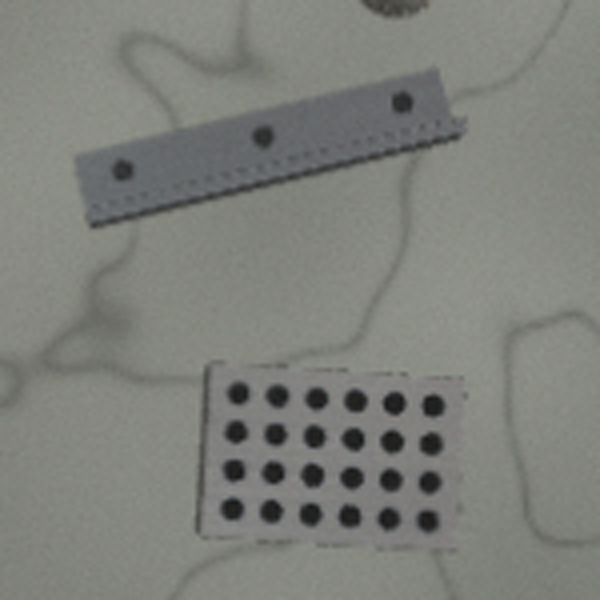

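```bash
python3 - <<'E'
from h import *
block(np.array([(233,509),(238,393),(433,405)])/4+[300-.4,150-.4])
E
```

```text
ctr [-150.8   10.7] ang u 72.9 102.9
```

Centre (-150.8, 10.7), 73°, so 17° remain. I'll push the near right-hand corner forward.

Call:
jog_arm:
  deltas:
    - [[0.005, 0.037, 0], 0]
    - [[0.005, 0.037, 0], 0]
    - [[0.006, 0.037, 0], 0]
    - [[0.006, 0.037, 0], 0]
    - [[0, 0, 0.03], 0]
    - [[0, 0, 0.03], 0]
    - [[0, 0, 0.02], 0]
    - [[0, 0, 0.01], 0]
    - [[0, 0, 0], 0]
    - [[0.004, 0, 0], 0]

```text
t: 11.25
tool_pos: [458.2, -128.3, 20.9]
ee_rot: [180.0, -0.0, 13.6]
force: [-0.5, -0.9, 1.1]
grip_width: -0.003
```

Call:
jog_arm:
  deltas:
    - [[0.004, 0, 0], 0]
    - [[0.004, 0.001, 0], 0]
    - [[0.004, 0.002, 0], 0]
    - [[0.004, 0.002, 0], 0]
    - [[0.004, 0.003, 0], 0]
    - [[0.004, 0.003, 0], 0]
    - [[0.004, 0.003, 0], 0]
    - [[0.002, 0.0015, 0], 0]
    - [[0, 0, 0], 0]

```text
t: 12.15
tool_pos: [490.5, -136.8, 21.2]
ee_rot: [180.0, 0.0, 13.6]
force: [-4.3, -0.8, 3.2]
grip_width: -0.003
```

Call:
jog_arm:
  deltas:
    - [[-0.02, 0, 0], 0]
    - [[-0.035, 0, 0], 0]
    - [[-0.02, 0, 0], 0]
    - [[0, 0, 0], 0]

```text
t: 12.55
tool_pos: [416.4, -154.3, 20.5]
ee_rot: [180.0, -0.0, 13.5]
force: [0.3, -0.2, 0.2]
grip_width: -0.0
```

```bash
python3 - <<'E'
from h import *
tcp()
a=snap('top','t3')[150:300,300:450]
cv2.imwrite('pics/v3.png',cv2.resize(a[:,:,::-1],(600,600),interpolation=cv2.INTER_CUBIC))
E
```

```text
t 12.55 tcp fence [-274.2  -32.2] z 20.5 yaw [180.   -0.   13.5] F [ 0.3 -0.2  0.2] tips 11.0
```

View pics/v3.png

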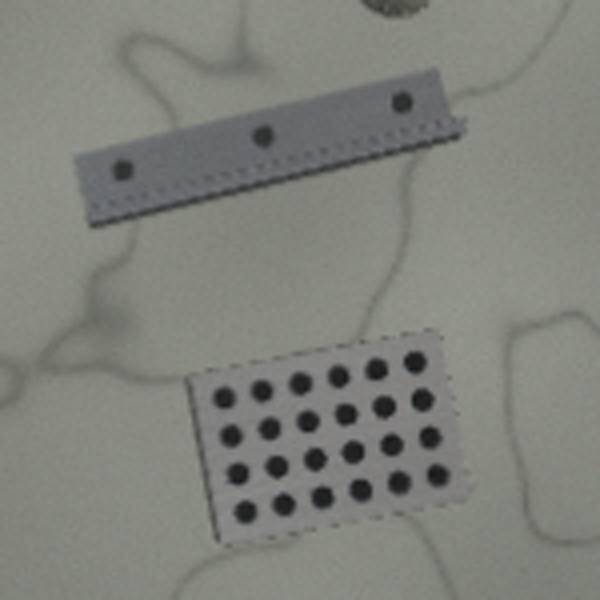

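```bash
python3 - <<'E'
from h import *
block(np.array([(246,511),(225,398),(415,361)])/4+[300-.4,150-.4])
E
```

```text
ctr [-139.8    9.3] ang u 87.3 102.3
```

2.7° remain and the middle is 8 mm from where it stood. One more small nudge, then I back off, open the fingers and line up behind the middle.

Call:
jog_arm:
  deltas:
    - [[0.03, 0, 0], 0]
    - [[0.025, 0, 0], 0]
    - [[0.015, 0, 0], 0]
    - [[0.003, 0, 0], 0]
    - [[0.002, 0, 0], 0]
    - [[0.002, 0, 0], 0]
    - [[0.0017, 0, 0], 0]
    - [[0, 0, 0], 0]

```text
t: 13.4
tool_pos: [493.1, -136.2, 20.3]
ee_rot: [180.0, 0.1, 13.5]
force: [-3.6, -2.2, 2.1]
grip_width: -0.001
```

Call:
jog_arm:
  deltas:
    - [[-0.015, 0, 0], 0]
    - [[-0.03, 0, 0], 0]
    - [[-0.03, -0.01, 0], 0]
    - [[0, -0.02, 0], 0]
    - [[0, -0.0112, 0], 0]
    - [[0, 0, 0], 0]

```text
t: 14.0
tool_pos: [411.5, -112.0, 20.5]
ee_rot: [180.0, -0.1, 13.7]
force: [-0.5, 0.4, -0.2]
grip_width: 0.005
```

Call:
jog_arm:
  deltas:
    - [[0, 0, 0.002], 0]
    - [[0, 0, 0.002], 0]
    - [[0, 0, 0.002], 0]
    - [[0, 0, 0], 0]
    - [[0, 0, 0], 0]
    - [[0, 0, 0], 0]
  hand: 1

```text
t: 14.6
tool_pos: [411.4, -113.0, 14.3]
ee_rot: [-180.0, 0.0, 13.6]
force: [0.6, -0.6, 0.6]
grip_width: 0.991
```

```bash
python3 - <<'E'
from h import *
tcp()
a=snap('top','t4')[150:300,300:450];b=snap('side','s4')[190:390,200:400]
r=lambda i:cv2.resize(i,(400,400),interpolation=cv2.INTER_CUBIC)
cv2.imwrite('pics/v4.png',np.hstack([r(a),r(b)])[:,:,::-1])
E
```

```text
t 14.6 tcp fence [-269.4    9.1] z 14.3 yaw [-180.     0.    13.6] F [ 0.6 -0.6  0.6] tips 11.0
```

View pics/v4.png

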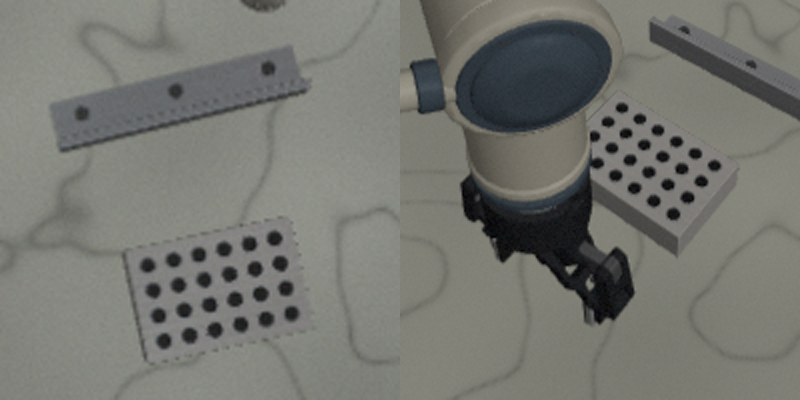

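```bash
python3 - <<'E'
from h import *
block(np.array([(164,341),(148,265),(274,239)])*150/400+[300-.3,150-.3])
E
```

```text
ctr [-139.3   10. ] ang u 87.9 102.0
```

Call:
jog_arm:
  deltas:
    - [[0.02, 0, 0], 0]
    - [[0.02, 0, 0], 0]
    - [[0.015, 0, 0], 0]
    - [[0.005, 0, 0], 0]
    - [[0.004, 0, 0], 0]
    - [[0.004, 0, 0], 0]
    - [[0.004, 0, 0], 0]

```text
t: 15.4
tool_pos: [481.2, -96.1, 14.2]
ee_rot: [180.0, 0.0, 13.6]
force: [0.1, 0.2, -0.0]
grip_width: 1.002
```

The block is at 88°, with its middle 8 mm from where it stood. That's square enough, and the two-finger push will take out the rest. Pushing forward.

Call:
jog_arm:
  deltas:
    - [[0.004, 0, 0], 0]
    - [[0.004, 0, 0], 0]
    - [[0.004, 0, 0], 0]
    - [[0.004, 0, 0], 0]
    - [[0.004, 0, 0], 0]
    - [[0.004, 0, 0], 0]
    - [[0.004, 0, 0], 0]
    - [[0.004, 0, 0], 0]
    - [[0.004, 0, 0], 0]
    - [[0.004, 0, 0], 0]

```text
t: 16.4
tool_pos: [519.0, -87.2, 14.2]
ee_rot: [-180.0, 0.2, 13.6]
force: [-6.8, -1.0, 4.0]
grip_width: 1.0
```

Call:
jog_arm:
  deltas:
    - [[0.004, 0, 0], 0]
    - [[0.004, 0, 0], 0]
    - [[0.004, 0, 0], 0]
    - [[0.004, 0, 0], 0]
    - [[0.004, 0, 0], 0]
    - [[0.004, 0, 0], 0]
    - [[0.004, 0, 0], 0]
    - [[0.004, 0, 0], 0]
    - [[0.003, 0, 0], 0]
    - [[0.001, 0, 0], 0]

```text
t: 17.4
tool_pos: [554.0, -78.7, 14.2]
ee_rot: [-180.0, 0.2, 13.6]
force: [-8.3, -3.4, 4.7]
grip_width: 1.0
```

```bash
python3 - <<'E'
from h import *
tcp()
a=snap('top','t5')[150:300,300:450]
cv2.imwrite('pics/v5.png',cv2.resize(a[:,:,::-1],(600,600),interpolation=cv2.INTER_CUBIC))
E
```

```text
t 17.4 tcp fence [-122.7    9.2] z 14.2 yaw [-180.     0.2   13.6] F [-8.3 -3.4  4.7] tips 11.0
```

View pics/v5.png

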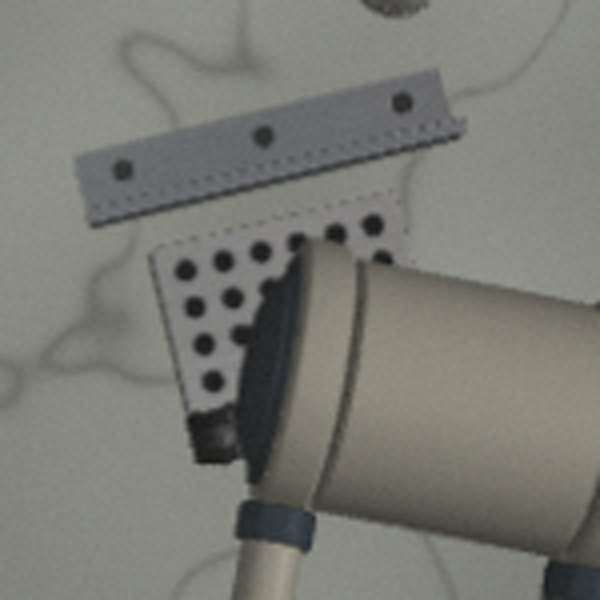

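```bash
python3 - <<'E'
from h import *
block(np.array([(213,381),(186,270),(373,223)])/4+[300-.4,150-.4])
E
```

```text
ctr [-67.   11.2] ang u 90.6 102.8
```

Call:
jog_arm:
  deltas:
    - [[0.003, 0, 0], 0]
    - [[0.003, 0, 0], 0]
    - [[0.003, 0, 0], 0]
    - [[0.003, 0, 0], 0]
    - [[0.002, 0, 0], 0]
    - [[0.002, 0, 0], 0]
    - [[0.001, 0, 0], 0]

```text
t: 18.15
tool_pos: [570.4, -74.8, 14.2]
ee_rot: [-180.0, 0.2, 13.6]
force: [-8.3, -1.3, 4.6]
grip_width: 0.999
```

Call:
jog_arm:
  deltas:
    - [[0.001, 0, 0], 0]
    - [[0.001, 0, 0], 0]
    - [[0.001, 0, 0], 0]

```text
t: 18.45
tool_pos: [573.2, -74.1, 14.2]
ee_rot: [-180.0, 0.2, 13.6]
force: [-8.3, -1.7, 4.0]
grip_width: 1.002
```

Call:
jog_arm:
  deltas:
    - [[0.001, 0, 0], 0]
    - [[0.001, 0, 0], 0]

```text
t: 18.65
tool_pos: [575.0, -73.7, 14.2]
ee_rot: [-180.0, 0.3, 13.6]
force: [-12.6, -2.2, 6.4]
grip_width: 1.0
```

Force is starting to rise: contact with the fence.

Call:
jog_arm:
  deltas:
    - [[0.001, 0, 0], 0]
    - [[0.0005, 0, 0], 0]

```text
t: 18.85
tool_pos: [574.9, -73.6, 14.2]
ee_rot: [-180.0, 0.5, 13.5]
force: [-16.4, -3.2, 10.3]
grip_width: 1.0
```

Call:
jog_arm:
  deltas:
    - [[0.001, 0, 0], 0]
    - [[0, 0, 0], 0]

```text
t: 19.05
tool_pos: [575.0, -73.7, 14.2]
ee_rot: [-180.0, 0.6, 13.6]
force: [-19.1, -3.8, 11.3]
grip_width: 1.0
```

Call:
jog_arm:
  deltas:
    - [[0.001, 0, 0], 0]
    - [[0.001, 0, 0], 0]
    - [[0, 0, 0], 0]

```text
t: 19.35
tool_pos: [575.1, -73.7, 14.2]
ee_rot: [-179.9, 0.9, 13.6]
force: [-28.3, -5.0, 16.8]
grip_width: 1.0
```

Call:
jog_arm:
  deltas:
    - [[-0.005, 0, 0], 0]
    - [[-0.02, 0, 0], 0]
    - [[-0.04, 0, 0], 0]
    - [[-0.04, 0, 0], 0]
    - [[-0.03, 0, 0], 0]
    - [[0, 0, 0], 0]

```text
t: 19.95
tool_pos: [446.9, -104.1, 13.6]
ee_rot: [-180.0, 0.1, 13.5]
force: [1.7, 0.9, -0.1]
grip_width: 0.999
```

```bash
python3 - <<'E'
from h import *
tcp()
a=snap('top','t6')[160:260,310:430];b=snap('side','s6')[170:290,290:450]
cv2.imwrite('pics/v6.png',cv2.resize(a[:,:,::-1],(720,600),interpolation=cv2.INTER_CUBIC))
cv2.imwrite('pics/v6s.png',cv2.resize(b[:,:,::-1],(800,600),interpolation=cv2.INTER_CUBIC))
E
```

```text
t 19.95 tcp fence [-232.8    9.5] z 13.6 yaw [-1.80e+02  1.00e-01  1.35e+01] F [ 1.7  0.9 -0.1] tips 11.0
```

View pics/v6.png

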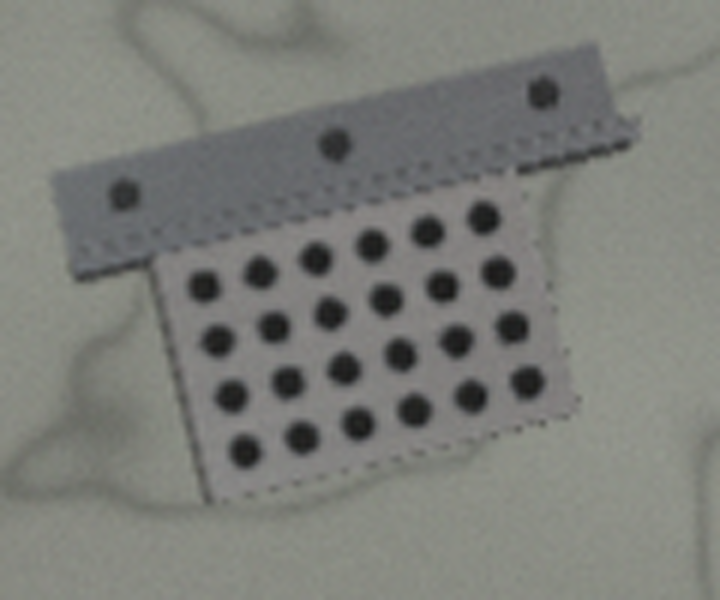

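View pics/v6s.png

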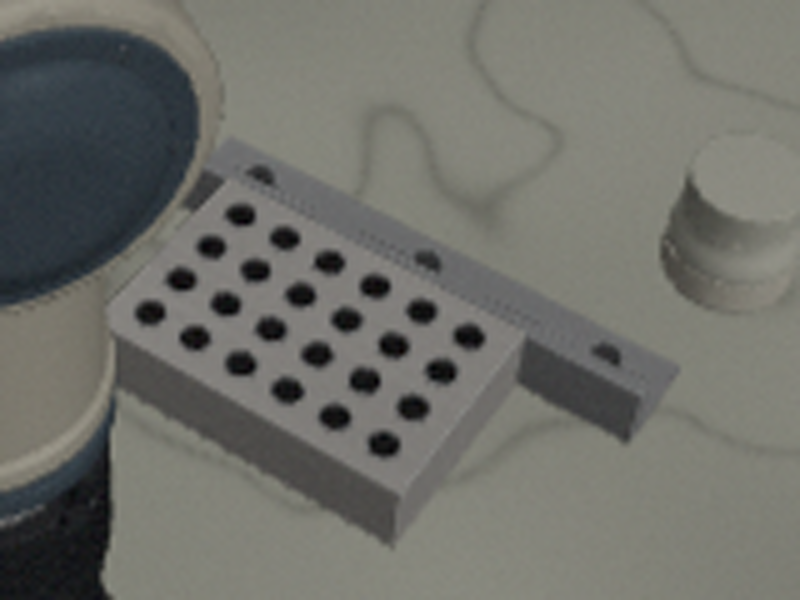

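Both views show the block flush with the fence and no gap. In the top crop its ends, at about (155,258) and (520,170), lie inside the fence ends at (75,277) and (635,140). The fingers are clear, so I'm handing in.

```bash
python3 - <<'E'
from h import *
block(np.array([(246,451),(204,286),(484,217)])/6+[310-.4,160-.4])
print(env.hand_in())
E
```

```text
ctr [-45.6  11. ] ang u 90.4 102.8
the job is handed in; nothing more can be done
None
```

The block now lies with its long side flat against the fence, and I handed the job in at about 20 s of the 72 s allowed.

- **Turning:** I turned it about 70° with shut-finger pushes at opposite corners, four in all. That left it about 2° off square by the camera, with its middle about 8 mm from where it stood. At its farthest measured point it was 19 mm away.
- **Pushing forward:** I pushed it straight forward with both open fingertips, which took out the last couple of degrees. I pressed until the wrist reading rose to about 28 N along the push (about 33 N in all) with no further movement, then backed off about 130 mm.

**Last checks:**
- The block's middle measured 45.6 mm from the fence face (45 mm is flat).
- It was 0.4° off square, which is within what I can read from the picture.
- It sat 11 mm along the fence from the fence's middle, so both ends are about 26 mm or more inside the fence's ends.
- Neither camera showed a gap.
- The fingers never came near the bottle, flask or jar. I did not re-measure their positions at the end.

No check failed or disagreed.

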